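# Return a tool battery to the charging bay and latch its gate

## Task

Stand the returned battery pack upright and lengthways (front to back) on the plinth in the middle of the open-topped charging bay, between the two low rails, and let go. Then push the bay's hinged gate shut, gently (never more than 20 N on the gate), until its sprung latch rides over the strike and snaps in, so that the gate stays shut by itself. Leave the other things on the counter where they are.

Things in the scene. Friction and masses are not known exactly. Their poses are not given: they have to be found in the camera images.
- pack_center (a point): the battery pack, loose, 0.45 kg: a black block 96 (its x) x 54 (its y) x 60 high, rounded edges, with a narrower slide rail (70 x 42 x 16 high) on top, 76 high in all. Starts upright on the counter right of the bay. This point: centre of the 60 high block, 30 above its underside. Grip the block across its y, clear of the rail. Either end may face the gate.
- plinth (a point): centre of the top face of the black charger plinth fixed in the bay, 12 above the counter; z up, x to the bay's back wall, y to its hinge side (left seen from the robot). The plinth is 110 (x) x 82 (y); on it two rails run along x, 8 high, 6 thick, with 68 free between them for the pack.
- bay: the charging bay, fixed: open-topped pen of grey sheet steel, walls 95 high, inside 156 wide (y) and 134 deep (x -66 at the shut gate to +68). Origin on the counter under its middle, axes as the plinth's, plinth centre at x +8. At the gate's free end a dark strike bracket 95 high fills x -90 to -30 (set within 8 of that), y -111 to -79; from it a rubber buffer reaches inside to y -56, x -71 to -38, height 64 to 86.
- gate_hinge (a point): point on the gate's upright hinge axis, 95 above the counter, turning with the gate: y from its free edge to the hinge, x through the gate to its inner face; parallel to the plinth's axes at gate angle 0. The gate is a grey steel panel 8 thick (4 either side of the axis plane), 4 to 156 from the axis, 6 to 95 above the counter. A latch case sits on its inner face near the free edge.
- gate_edge (a point): top corner of the gate's outer (-x) face at its free edge, 156 from the axis, 95 above the counter; axes as gate_hinge. Push on the bare outer face, best 105 to 135 from the axis and 45 to 90 above the counter; below that a finger ledge sticks out 12, at 15 to 21 above the counter, 70 to 130 from the axis.
- gate (a joint): gate angle, rad: 0 nominally shut, positive open (free edge toward the robot); starts 0.7 to 1.2, stays where left. The strike is set by hand: latched angle anywhere in -0.05 to 0.05. Pushed 120 from the axis it takes 1 N, in the last 0.11 rad up to 10-14 N, easing at the snap; 1 mm later a hard stop. Not latched, the buffer pushes it back some mm.
- latch (a joint): how far the gate's sprung bolt is pressed in, m: 0 fully out (free, or snapped in behind the strike), up to 0.008 while riding over the strike. The bolt is 16 high, 42 to 58 above the counter, juts 11 out of the gate's free edge, bevelled on its inner side, and springs out by itself.
- adapter: bystander, loose: black mains adapter brick, 100 x 50 x 32 high, with a short stub; origin under its centre.
- tape: bystander, loose: clear roll of tape lying flat, 90 across, 24 high; origin under its centre.
- driver: bystander, loose: screwdriver lying on the counter along its x, about 200 long.
- mug: bystander, loose: white mug, 80 across, 90 high, handle at its +y; origin under its centre.
Mind the look-alikes: they are no part of the job. What is shaped like the bay but red is not meant. Leave any blue look-alike of the part that bears pack_center alone.

How it is judged:
By the outcome, as a careful person would: the job done as asked, in the order asked, and still so for the second after the job is handed in, with the robot touching nothing.
It also fails if it takes over 72 s, if anything falls off the work surface, if the arm or the gripper's body presses on something with over 40 N, if the wrist force passes 120 N, or if a joint passes its speed limit or range.

## Robot

A 6-joint arm with a two-finger parallel gripper is mounted at the origin on the work surface. World frame = base frame: x ahead of the robot, y to its left, z up, the work surface at z = 0. Lengths are in mm, angles in degrees, forces in N, time in s.
With the tool pointing down it reaches from about 300 to 850 mm from the base axis. Payload 4.2 kg.
Tool frame: the origin (TCP) lies on the mounting face of the last link; the fingertips stand 191 mm ahead of it and the grasp point (between the pads) lies 172 mm ahead of it; z points along the fingers, y is the direction in which the jaws open and shut (so a half turn about z gives the same grasp; the last joint's range is limited). The gripper opens to 91 mm and grips with 3 to 60 N. Pads are 32 mm wide; open, the fingers measure 118 mm over their backs; the gripper's body (76 mm by 178 mm) begins 60 mm behind the grasp point.
Start: joints at [-69.729, 18.312, 89.639, -0, 72.044, -1.146], TCP at [209.963, -535.293, 404.776] pointing down, gripper open.
Joint ranges: [-177.97, 177.97], [-48.28, 115.42], [12.27, 149.76], [-77.06, 257.06], [2.81, 150.46], [-146.56, 146.56]. Speed limits (degrees/s): [147.25, 147.25, 180, 180, 180, 180].

## Interface

Orientations are given as [roll, pitch, yaw] about the fixed x, y, z axes, in that order (R = Rz(yaw) Ry(pitch) Rx(roll)).
In Python, from workcell import env gives the robot as it stands.
- The arm moves only by the shell command python3 -m handwheel 'ROWS' [FORCE]. ROWS is JSON, a list of rows, each an object with "gripper": the opening in per cent of the stroke, from 0 (shut) to 100 (fully open); "travel": the shift along the tool's x, y, z in m, a list of three; "twist": the turn about the tool's z in rad. In form: [{"gripper": gripper, "travel": [x, y, z], "twist": twist}, ...]. A call has 1 to 5 rows; each row shifts and turns the commanded pose from where the row before left it, along the tool's axes as they then stand; what a row does not reach is not made up. A row lasts 1/12 s, in which the tool goes at most 41.7 mm and 7.16 degrees, less where a joint would pass 70% of its speed; a pose out of reach is approached as far as the arm can. A call with a gripper value outside its range is refused whole. The fingers move at their own pace and stop on an object; FORCE is the grip in N (left out, the last holds). Time passes only in rows, so rows that do not move let the fingers close. It gives the time, the measured TCP pose, the force and the opening at its end, in the units of the state.
- env.state(): the state, without advancing time (a new reading comes with each control period).
- env.grab_frame(name): name is "scene" or "side" or "wrist"; returns a dict with "frame" (480x640x3 uint8, red, green, blue), "intrinsics" (3x3 intrinsics, pixels), "extrinsics" (4x4, takes a point from camera to world coordinates). Camera axes: x right, y down, z forward; pixel columns grow to the right and rows downward; lengths in mm; the calibration is good to about 2 mm. The wrist camera is an equidistant fisheye: a pixel r from the principal point sees the ray r / f radians off the axis. A picture is of the moment at which its call begins. There is no depth.
- env.job_done(): hands the job in, once; it reports no verdict.
Trained networks look in the newest picture that a camera, given by its name, has taken for a name from the list of things; names that differ only in an ending like _2 or _b are one class to them, and where a whole thing is asked for, a point or a joint stands for the part that bears it (a point fixed in the world has none). Each returns a list of dicts, best first, with "confidence" (0 to 1); they miss things now and then, are a little off and sometimes report something else, mostly with a low value. They report only what shows in the picture. A call takes as long as a camera call. They do not tell look-alikes from the thing itself.
- env.trace(camera, thing): "pixels" (480x640 bool, what is visible of it) and "uv" ([column, row] in pixels, amid what is visible of it).
- env.pinpoint(camera, thing): "uv" ([column, row] in pixels: a listed point, or the origin of a listed thing).
The state is a dict: "time_s": time; "qpos": joint angles; "qvel": joint speeds; "effort": joint torques, N m; "ee_pos": TCP position; "ee_rot": TCP orientation; "force": force on the tool from outside, world axes, zero at the start; "torque": the same for the moment, N m; "gripper_width": finger opening in mm.
Only numpy, scipy, OpenCV 4.12 (cv2) and the standard library are available. Lean on these libraries where they do the work, as an engineer would, in place of code of your own. Each camera call takes 0.05 s, during which the arm holds its last target. There are 200 camera calls.

## Working session

There is one attempt and no reset: what is moved stays moved. The work goes in short steps, Python scripts to look and compute and a shell command to move; the robot and the scene stay as the last step left them, time stands still between calls to the robot, and variables do not carry over. Pictures are saved under pics/ and viewed, about 8 in all and at most 12, crops included, and the job is handed in when it is done.

```bash
mkdir -p pics; ls; python3 - <<'E'
from workcell import env
import cv2,numpy as np
s=env.state();print({k:np.round(v,3) for k,v in s.items()})
ims=[]
for c in ["scene","side"]:
    f=env.grab_frame(c);ims.append(f["frame"]);print(c,np.round(f["intrinsics"],1).tolist(),np.round(f["extrinsics"],3).tolist())
    for t in ["pack_center","plinth","gate_hinge","gate_edge","bay","adapter","tape","driver","mug"]:
        print(t,[(np.round(d["uv"]).tolist(),round(d["confidence"],2)) for d in env.pinpoint(c,t)][:4])
    cv2.imwrite(f"pics/{c}0.png",f["frame"][:,:,::-1])
E
```

```text
pics
{'time_s': np.float64(0.0), 'qpos': array([-6.9729e+01,  1.8351e+01,  8.9706e+01, -2.0000e-03,  7.2042e+01,
       -1.1470e+00]), 'qvel': array([-0.096, -0.072,  0.026, -0.107, -0.037,  0.054]), 'effort': array([ 1.0000e-03, -4.1246e+01, -2.3197e+01,  7.3000e-02,  4.6000e-02,
       -0.0000e+00]), 'ee_pos': array([ 209.903, -535.142,  403.933]), 'ee_rot': array([-179.902,   -0.   ,   21.419]), 'force': array([ 1.537, -0.734, -0.575]), 'torque': array([ 0.04 , -0.026,  0.018]), 'gripper_width': np.float64(91.372)}
scene [[491.5, 0.0, 323.6], [0.0, 491.5, 241.9], [0.0, 0.0, 1.0]] [[0.18, 0.604, -0.777, 1371.349], [0.984, -0.096, 0.153, -177.74], [0.018, -0.791, -0.611, 758.881], [0.0, 0.0, 0.0, 1.0]]
pack_center [([213.0, 265.0], 0.94), ([211.0, 231.0], 0.66)]
plinth [([358.0, 304.0], 0.77), ([388.0, 207.0], 0.66)]
gate_hinge [([408.0, 165.0], 0.98), ([377.0, 241.0], 0.89)]
gate_edge [([357.0, 170.0], 0.79), ([322.0, 220.0], 0.58)]
bay [([356.0, 302.0], 0.68), ([393.0, 212.0], 0.68)]
adapter [([211.0, 342.0], 0.88)]
tape [([157.0, 235.0], 0.8), ([358.0, 305.0], 0.67)]
driver [([478.0, 250.0], 0.54), ([524.0, 311.0], 0.36)]
mug [([520.0, 308.0], 0.79)]
side [[501.4, 0.0, 318.5], [0.0, 501.4, 242.0], [0.0, 0.0, 1.0]] [[-0.981, -0.15, 0.12, 387.667], [-0.192, 0.737, -0.649, 630.068], [0.009, -0.659, -0.752, 837.98], [0.0, 0.0, 0.0, 1.0]]
pack_center [([342.0, 183.0], 0.88), ([400.0, 188.0], 0.85)]
plinth [([252.0, 279.0], 0.95), ([276.0, 464.0], 0.66), ([411.0, 393.0], 0.61), ([283.0, 289.0], 0.26)]
gate_hinge [([286.0, 289.0], 0.79), ([476.0, 417.0], 0.57)]
gate_edge [([353.0, 248.0], 0.92), ([461.0, 332.0], 0.65)]
bay [([413.0, 392.0], 0.77), ([256.0, 284.0], 0.74), ([147.0, 440.0], 0.53), ([265.0, 176.0], 0.47)]
adapter [([265.0, 176.0], 0.93)]
tape [([423.0, 170.0], 0.86)]
driver [([278.0, 464.0], 0.69)]
mug [([146.0, 441.0], 0.8)]
```

View pics/scene0.png

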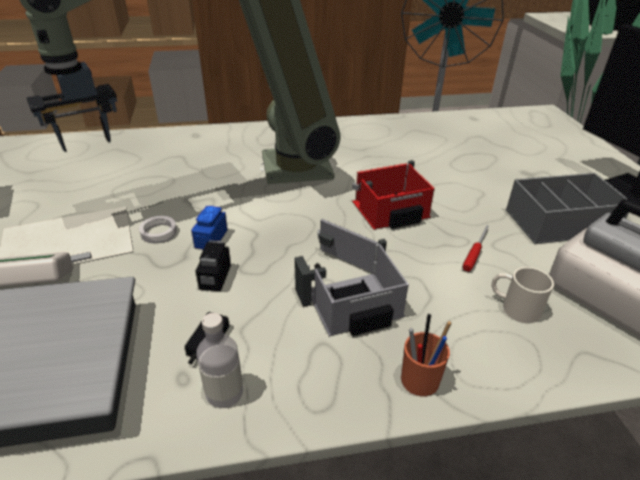

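View pics/side0.png

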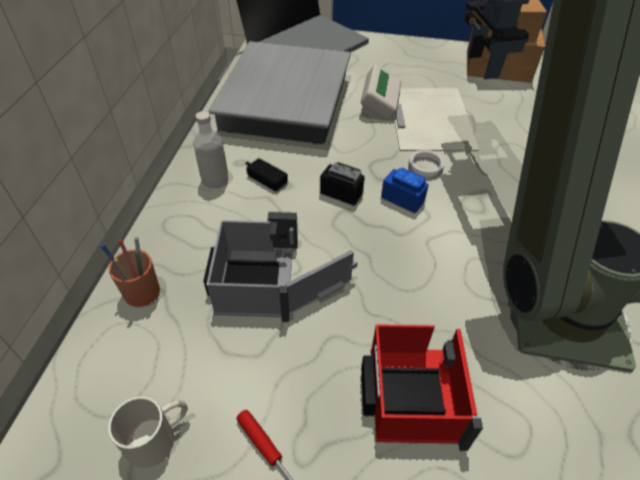

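The scene picture shows:
- **Black pack:** (213,265) in scene, (342,183) in side.
- **Blue look-alike:** (211,231) in scene, (405,188) in side.
- **Black adapter:** (207,338) in scene, (267,175) in side.
- **Grey bay:** (358,290) in scene, (250,275) in side, with the gate open toward the robot. Hinge (377,241) scene / (286,289) side, edge (322,220) / (353,248).
- **Red bay:** (393,200) in scene.

I choose the black pack and the grey bay. Next I triangulate and check with a crop.

```bash
cat > h.py <<'E'
from workcell import env
import cv2,numpy as np
from scipy.optimize import least_squares
from scipy.spatial.transform import Rotation as Rn
def proj(f,P):
    P=np.atleast_2d(P);K=f["intrinsics"];T=np.linalg.inv(f["extrinsics"]);p=P@T[:3,:3].T+T[:3,3]
    if f.get("fish"):
        r=np.linalg.norm(p[:,:2],axis=1);th=np.arctan2(r,p[:,2]);m=(th/np.maximum(r,1e-9))[:,None]*p[:,:2]
    else: m=p[:,:2]/p[:,2:]
    return m*[K[0,0],K[1,1]]+K[:2,2]
def grab(c):
    f=env.grab_frame(c);f["fish"]=c=="wrist";return f
def tri(fs,uvs,x0=(450,-100,50)):
    r=least_squares(lambda X:np.concatenate([proj(f,X)[0]-u for f,u in zip(fs,uvs)]),x0);return r.x,np.abs(r.fun).max()
E
python3 - <<'E'
from h import *
S=grab("scene");D=grab("side")
pts={"pack":((213,265),(342,183)),"plinth":((358,304),(252,279)),"hinge":((377,241),(286,289)),"edge":((322,220),(353,248)),"blue":((211,231),(400,188)),"adapter":((211,342),(265,176))}
for k,(a,b) in pts.items():print(k,*[np.round(q,1) for q in tri([S,D],[a,b])])
for f,c in((S,"scene"),(D,"side")):
    for t in("pack_center","gate_edge"):
        for d in env.trace(c,t)[:3]:
            m=d["pixels"].astype(np.uint8);r=cv2.minAreaRect(cv2.findNonZero(m));print(c,t,np.round(d["uv"]),d["confidence"],m.sum())
def crop(f,x,y,w,h,k): return cv2.resize(f["frame"][y:y+h,x:x+w,::-1],(w*k,h*k),interpolation=cv2.INTER_CUBIC)
a=crop(S,180,190,240,150,3);b=crop(D,195,140,240,190,3)
b=cv2.resize(b,(720*300//570+0,300));a=cv2.resize(a,(400,250))
cv2.imwrite("pics/crop1.png",crop(D,195,150,250,175,3))
E
```

```text
pack [ 496.7 -258.3   34.7] 0.3
plinth [637.7  42.4   5. ] 1.4
hinge [542.2 108.8  92. ] 1.0
edge [439.   -3.6  96.2] 1.8
blue [ 361.  -264.5   34.8] 0.7
adapter [ 694.6 -269.3    6.2] 1.5
scene pack_center [216. 266.] 0.9 1424
scene pack_center [208. 223.] 0.72 1137
scene gate_edge [383. 178.] 0.96 1202
scene gate_edge [349. 246.] 0.93 1854
side pack_center [406. 187.] 0.71 1479
side pack_center [343. 184.] 0.68 1445
side gate_edge [460. 375.] 0.71 1643
side gate_edge [323. 278.] 0.59 2108
```

View pics/crop1.png

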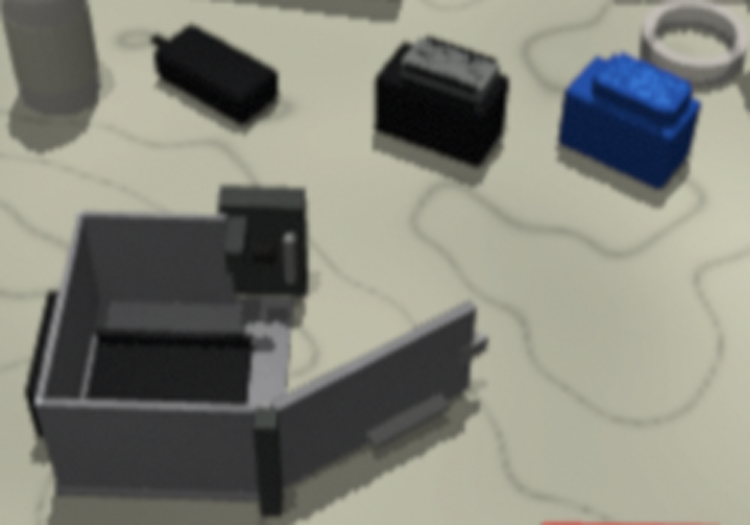

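The crop confirms the black pack with its grey rail (crop 440,100), the blue look-alike next to it (630,120), and the grey bay with its gate open and the strike at (265,240). Now I move above the pack.

```bash
R='{"gripper":100,"travel":[0.037,-0.0155,0],"twist":0}'
python3 -m handwheel '[{"gripper":100,"travel":[0.037,-0.0155,0],"twist":0},{"gripper":100,"travel":[0.037,-0.0155,0],"twist":0},{"gripper":100,"travel":[0.037,-0.0155,0],"twist":0},{"gripper":100,"travel":[0.037,-0.0155,0],"twist":0},{"gripper":100,"travel":[0.037,-0.0155,0],"twist":0}]' 20
python3 -m handwheel '[{"gripper":100,"travel":[0.037,-0.0155,0],"twist":0},{"gripper":100,"travel":[0.037,-0.0155,0],"twist":0},{"gripper":100,"travel":[0.037,-0.0155,0],"twist":0},{"gripper":100,"travel":[0.037,-0.0155,0],"twist":0},{"gripper":100,"travel":[0,0,0],"twist":0}]'
python3 - <<'E'
from h import *
s=env.state();print(s["ee_pos"],s["ee_rot"],s["time_s"])
W=grab("wrist");print(W["intrinsics"].round(1).tolist(),W["extrinsics"].round(3).tolist())
for t in["pack_center","plinth","gate_hinge","gate_edge","bay"]:
    print(t,[(np.round(d["uv"]).tolist(),round(d["confidence"],2)) for d in env.pinpoint("wrist",t)][:4])
for k,p in dict(pack=(497,-258,30),plinth=(638,42,12),hinge=(542,109,95),edge=(439,-4,95)).items():print(k,proj(W,p).round())
cv2.imwrite("pics/w1.png",W["frame"][:,:,::-1])
E
```

```text
time_s: 1.72
ee_pos: [354.8, -394.2, 404.9]
ee_rot: [180.0, -0.0, 21.4]
force: [0.9, -1.1, -0.5]
gripper_width: 91.1
time_s: 2.13
ee_pos: [472.9, -279.6, 404.8]
ee_rot: [-180.0, -0.2, 21.8]
force: [-0.1, -0.6, 0.3]
gripper_width: 90.9
[ 472.92800802 -279.5631722   404.78218694] [-179.95056235   -0.21344287   21.76846364] 2.1333
[[371.6, 0.0, 320.0], [0.0, 371.6, 236.4], [0.0, 0.0, 1.0]] [[0.37, -0.89, -0.268, 550.754], [-0.929, -0.355, -0.106, -249.845], [-0.001, 0.288, -0.958, 385.596], [0.0, 0.0, 0.0, 1.0]]
pack_center [([268.0, 309.0], 0.8)]
plinth []
gate_hinge []
gate_edge [([38.0, 163.0], 0.9)]
bay []
pack [[308. 183.]]
plinth [[109. -18.]]
hinge [[-4. 41.]]
edge [[ 40. 162.]]
```

View pics/w1.png

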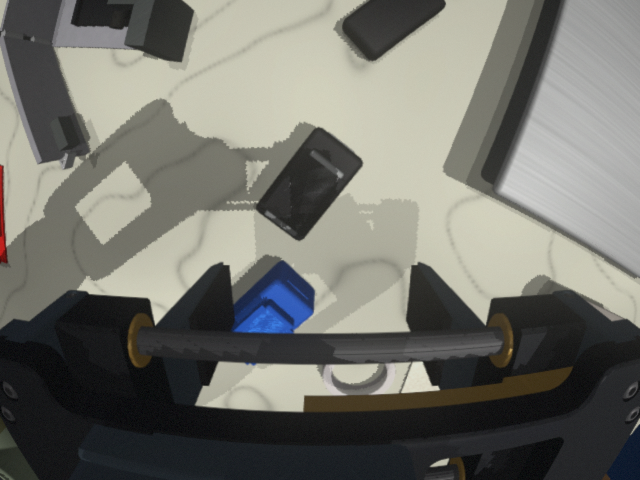

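Wrist view: the pack is at (310,183), lying obliquely. The blue look-alike is at (272,300), the gate edge and bolt at (65,155), and the strike at (165,30). Next I fit the pack's pose from the silhouettes.

```bash
cat >> h.py <<'E'
def box(c,s,n=8):
    e=[np.linspace(-.5,.5,2)]*3
    g=np.array(np.meshgrid(*e)).reshape(3,-1).T*s
    return g+c
PACK=np.vstack([box([0,0,0],[92,50,60]),box([0,0,0],[96,54,54]),box([0,0,38],[70,42,16])])
def hullmask(f,P):
    m=np.zeros((480,640),np.uint8);cv2.fillConvexPoly(m,cv2.convexHull(np.round(proj(f,P)*16).astype(np.int32)),1,shift=4);return m>0
def fitpack(fm,x0,z=30,zfree=False):
    def cost(p):
        P=PACK@Rn.from_euler("z",p[2],degrees=True).as_matrix().T+[p[0],p[1],z]
        return sum((hullmask(f,P)^m).sum()/m.sum() for f,m in fm)
    from scipy.optimize import minimize
    best=min((minimize(cost,[x0[0],x0[1],a],method="Nelder-Mead",options=dict(initial_simplex=[[x0[0],x0[1],a],[x0[0]+8,x0[1],a],[x0[0],x0[1]+8,a],[x0[0],x0[1],a+12]])) for a in (np.arange(0,180,30) if len(x0)<3 else [x0[2]])),key=lambda r:r.fun)
    return best.x,best.fun
def mask(c,t,uv):
    d=min(env.trace(c,t),key=lambda d:np.linalg.norm(np.array(d["uv"])-uv));print(c,np.round(d["uv"]),d["confidence"]);return d["pixels"]
E
python3 - <<'E'
from h import *
W=grab("wrist");m=mask("wrist","pack_center",(310,183));print(m.sum(),np.round(fitpack([(W,m)],(497,-258)),2).tolist() if 0 else fitpack([(W,m)],(497,-258)))
S=grab("scene");ms=mask("scene","pack_center",(213,265))
D=grab("side");md=mask("side","pack_center",(342,183))
print(fitpack([(S,ms),(D,md)],(497,-258)));print(fitpack([(W,m),(S,ms),(D,md)],(497,-258)))
E
```

```text
wrist [304. 175.] 0.94
6398 (array([ 499.72887768, -258.29302813,  -16.24460008]), np.float64(0.02875898718349484))
scene [212. 266.] 0.91
side [341. 183.] 0.66
(array([ 495.7332122 , -258.90777181,  167.2722537 ]), np.float64(0.18182770805410017))
(array([ 499.5893781 , -258.3680992 ,  163.84320383]), np.float64(0.2722548066893543))
```

```bash

python3 -m handwheel '[{"gripper":100,"travel":[0.0326,-0.0099,0.01],"twist":0},{"gripper":100,"travel":[0,0,0.017],"twist":0.1093},{"gripper":100,"travel":[0,0,0.017],"twist":0.1093},{"gripper":100,"travel":[0,0,0.017],"twist":0.1093},{"gripper":100,"travel":[0,0,0.017],"twist":0.1093}]' 20
python3 -m handwheel '[{"gripper":100,"travel":[0,0,0.01],"twist":0.1093},{"gripper":100,"travel":[0,0,0.007],"twist":0.1093},{"gripper":100,"travel":[0,0,0],"twist":0},{"gripper":100,"travel":[0,0,0],"twist":0}]'
python3 - <<'E'
from h import *
W=grab("wrist");m=mask("wrist","pack_center",(310,183))
print(fitpack([(W,m)],(499,-258,-16)));print(env.state()["ee_pos"],env.state()["ee_rot"])
E
```

```text
time_s: 3.15
ee_pos: [495.7, -262.7, 326.1]
ee_rot: [180.0, -0.0, -3.9]
force: [-0.7, 0.2, -0.2]
gripper_width: 91.3
time_s: 3.48
ee_pos: [495.7, -262.9, 309.6]
ee_rot: [-180.0, 0.0, -16.0]
force: [0.4, 0.3, 0.7]
gripper_width: 91.4
wrist [312. 244.] 0.69
(array([ 498.52354573, -258.0179876 ,  -16.47064281]), np.float64(0.041328731665228643))
[ 495.93747545 -262.96006502  310.42066403] [ 1.79978219e+02 -7.48220135e-02 -1.60473034e+01]
```

```bash

python3 -m handwheel '[{"gripper":100,"travel":[0.0015,-0.0055,0.01],"twist":0.006},{"gripper":100,"travel":[0,0,0.03],"twist":0},{"gripper":100,"travel":[0,0,0.03],"twist":0},{"gripper":100,"travel":[0,0,0.03],"twist":0},{"gripper":100,"travel":[0,0,0],"twist":0}]' 25
python3 -m handwheel '[{"gripper":40,"travel":[0,0,0],"twist":0},{"gripper":40,"travel":[0,0,0],"twist":0},{"gripper":40,"travel":[0,0,0],"twist":0},{"gripper":40,"travel":[0,0,0],"twist":0},{"gripper":40,"travel":[0,0,0],"twist":0}]' 25
python3 -m handwheel '[{"gripper":40,"travel":[0,0,0],"twist":0},{"gripper":40,"travel":[0,0,0],"twist":0},{"gripper":40,"travel":[0,0,0],"twist":0}]' 25
python3 - <<'E'
from h import *
s=env.state();print(s["ee_pos"],s["ee_rot"],s["force"],s["gripper_width"])
E
```

```text
time_s: 4.0
ee_pos: [496.9, -256.5, 204.7]
ee_rot: [-179.9, 0.6, -16.5]
force: [-1.4, 0.2, -0.6]
gripper_width: 91.2
time_s: 4.42
ee_pos: [499.1, -258.0, 211.2]
ee_rot: [180.0, -0.2, -16.5]
force: [0.1, 0.3, 1.2]
gripper_width: 60.8
time_s: 4.67
ee_pos: [499.0, -258.0, 210.8]
ee_rot: [180.0, -0.1, -16.5]
force: [-1.5, 1.8, 6.2]
gripper_width: 53.7
[ 498.97848769 -257.96215777  210.77915455] [ 1.79984239e+02 -9.85615069e-02 -1.65025224e+01] [-1.53762805  1.75102712  6.19358535] 53.71380458422152
```

```bash

python3 -m handwheel '[{"gripper":40,"travel":[0,0,-0.02],"twist":0},{"gripper":40,"travel":[0,0,-0.035],"twist":-0.1},{"gripper":40,"travel":[0,0,-0.035],"twist":-0.1},{"gripper":40,"travel":[0,0,-0.035],"twist":-0.1},{"gripper":40,"travel":[0,0,-0.035],"twist":-0.1}]' 30
python3 -m handwheel '[{"gripper":40,"travel":[0.033,-0.024,0],"twist":-0.08},{"gripper":40,"travel":[0.033,-0.024,0],"twist":0},{"gripper":40,"travel":[0.033,-0.024,0],"twist":0},{"gripper":40,"travel":[0.01,-0.037,0],"twist":0},{"gripper":40,"travel":[0,0,0],"twist":0}]'
python3 - <<'E'
from h import *
s=env.state();print(s["ee_pos"],s["ee_rot"],s["force"],s["gripper_width"])
W=grab("wrist")
for t in["pack_center","plinth","gate_hinge","gate_edge","bay"]:
    print(t,[(np.round(d["uv"]).tolist(),round(d["confidence"],2)) for d in env.pinpoint("wrist",t)][:4])
cv2.imwrite("pics/w2.png",W["frame"][:,:,::-1])
E
```

```text
time_s: 5.08
ee_pos: [498.1, -257.6, 370.2]
ee_rot: [-179.9, 0.1, 6.7]
force: [1.5, -0.5, -3.7]
gripper_width: 54.0
time_s: 5.5
ee_pos: [588.1, -126.6, 368.1]
ee_rot: [-179.6, 0.1, 11.3]
force: [-1.4, 0.2, -3.9]
gripper_width: 53.8
[ 588.12959013 -126.58415193  368.07262964] [-1.79646155e+02  1.20258258e-01  1.12838907e+01] [-1.4126114   0.15813207 -3.88371943] 53.818476699212866
pack_center []
plinth [([158.0, 131.0], 0.96)]
gate_hinge [([50.0, 236.0], 0.96)]
gate_edge []
bay [([164.0, 143.0], 0.74)]
```

View pics/w2.png

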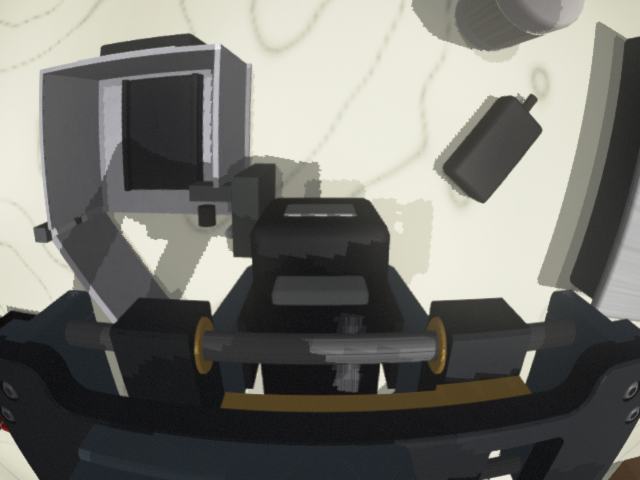

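The wrist view clearly shows:
- **Plinth corners:** about (124,79), (203,73), (125,189) and (201,188).
- **Back wall top corners:** about (42,71) and (218,46).
- **Hinge post:** (45,232).
- **Strike:** (254,185).

Next I fit the bay's pose and check it with an overlay.

```bash
cat >> h.py <<'E'
def bayw(p,P): return np.atleast_2d(P)@Rn.from_euler("z",p[2],degrees=True).as_matrix().T+[p[0],p[1],0]
def fitbay(f,obj,uv,x0=(630,40,11)):
    r=least_squares(lambda p:(proj(f,bayw(p,obj))-uv).ravel(),x0,loss="soft_l1",f_scale=2);return r.x,(proj(f,bayw(r.x,obj))-uv).round(1)
E
python3 - <<'E'
from h import *
W=grab("wrist")
obj=np.array([[63,41,16],[63,-41,16],[-47,41,16],[-47,-41,16],[8,0,12],[68,78,95],[68,-78,95],[-70,80,95]],float)
uv=np.array([[124,79],[203,73],[125,189],[201,188],[158,131],[43,72],[218,48],[50,236]],float)
p,r=fitbay(W,obj,uv);print(p.round(2),r.tolist(),env.state()["ee_pos"])
k=4;im=cv2.resize(W["frame"][30:240,20:290,::-1],None,fx=2.9,fy=2.8,interpolation=cv2.INTER_CUBIC)
def line(P,col):
    q=proj(W,bayw(p,P));q=((q-[20,30])*[2.9,2.8]).astype(np.int32);cv2.polylines(im,[q],False,col,1)
for s in(1,-1):
    line([[63,s*34,20],[-47,s*34,20],[-47,s*40,20],[63,s*40,20],[63,s*34,20]],(0,255,0))
line([[63,41,12],[63,-41,12],[-47,-41,12],[-47,41,12],[63,41,12]],(0,0,255))
line([[-66,78,95],[68,78,95],[68,-78,95],[-66,-78,95]],(255,255,0))
line([[-90,-79,95],[-30,-79,95],[-30,-111,95],[-90,-111,95],[-90,-79,95]],(255,0,255))
line([[-71,-79,86],[-71,-56,86],[-38,-56,86],[-38,-79,86]],(0,255,255))
cv2.imwrite("pics/w2o.png",im)
E
```

```text
[633.16  28.7    8.67] [[-0.6, -0.1], [-2.0, -0.9], [0.5, 0.2], [-0.4, 1.5], [3.4, 1.2], [0.9, -0.3], [-1.0, 0.2], [1.4, -3.6]] [ 586.8186047  -133.48009153  369.52895984]
```

View pics/w2o.png

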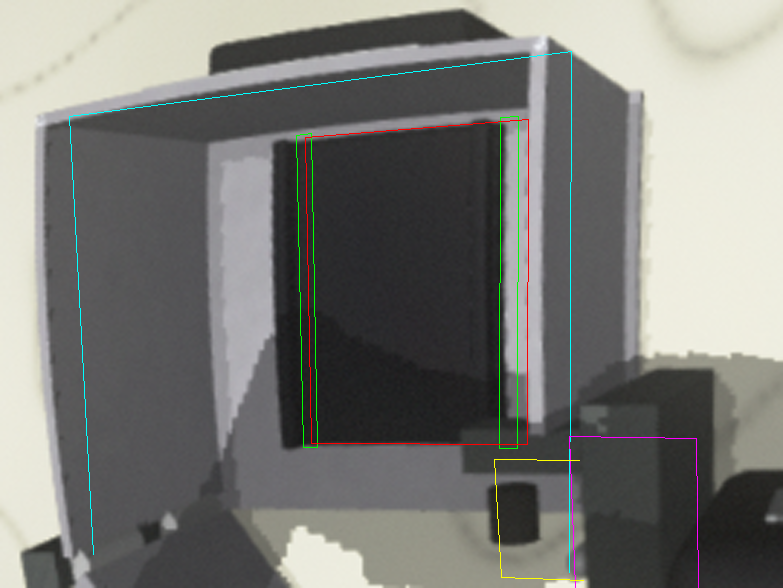

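The arm was still settling between the two pictures, so my pixels were stale. I refit with pixels read from this frame: rail corners (274,143) and (283,447), wall corners (48,124) and (530,50), and floor corner (208,142), all in crop coordinates.

```bash
python3 - <<'E'
from h import *
W=grab("wrist")
obj=np.array([[63,40,20],[-47,40,20],[63,-41,0],[68,78,95],[68,-78,95],[68,78,0]],float)
c=np.array([[274,143],[283,447],[506,122],[48,124],[530,50],[208,142]],float)
uv=c/[2.9,2.8]+[20,30]
p,r=fitbay(W,obj,uv);print(p.round(2),r.tolist(),env.state()["ee_pos"],env.state()["qvel"].round(1))
d=env.pinpoint("wrist","plinth");print([(x["uv"],x["confidence"]) for x in d][:2],proj(W,bayw(p,[8,0,12])))
d=env.pinpoint("wrist","gate_hinge");print([(x["uv"],x["confidence"]) for x in d][:2],proj(W,bayw(p,[-70,80,95])))
im=cv2.resize(W["frame"][30:240,20:290,::-1],None,fx=2.9,fy=2.8,interpolation=cv2.INTER_CUBIC)
def line(P,col):
    q=proj(W,bayw(p,P));q=((q-[20,30])*[2.9,2.8]).astype(np.int32);cv2.polylines(im,[q],False,col,1)
for s in(1,-1):
    line([[63,s*34,20],[-47,s*34,20],[-47,s*40,20],[63,s*40,20],[63,s*34,20]],(0,255,0))
line([[-66,78,95],[68,78,95],[68,-78,95],[-66,-78,95]],(255,255,0))
line([[-90,-79,95],[-30,-79,95],[-30,-111,95],[-90,-111,95],[-90,-79,95]],(255,0,255))
line([[-71,-79,86],[-71,-56,86],[-38,-56,86],[-38,-79,86]],(0,255,255))
cv2.imwrite("pics/w2p.png",im)
E
```

```text
[632.17  38.29   9.37] [[-1.1, -1.2], [-0.6, 0.5], [1.4, 0.5], [-1.1, 0.2], [-0.1, -0.4], [1.9, 0.5]] [ 586.86417325 -133.46746634  369.63628248] [ 0.1 -0.1 -0.1  0.1  0.  -0.1]
[([150.3, 130.4], 0.89), ([43.6, 231.2], 0.49)] [[152.40854032 132.28236177]]
[] [[ 44.64664563 232.78301016]]
```

View pics/w2p.png

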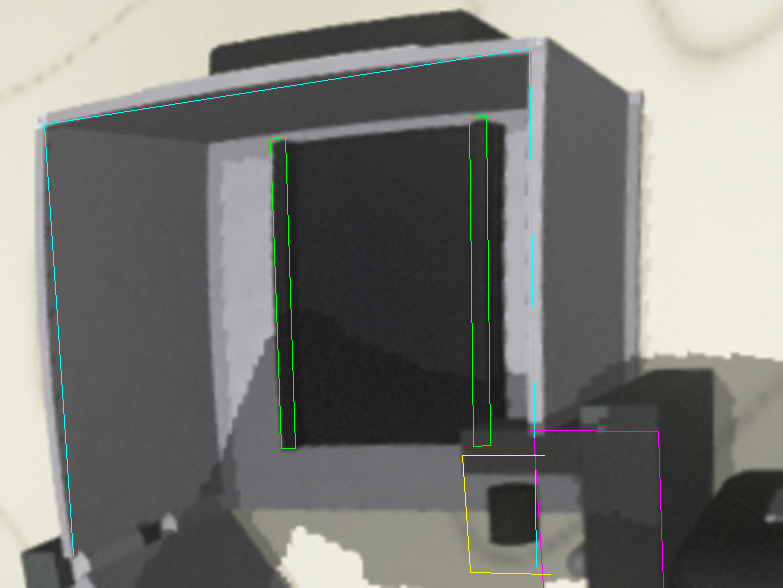

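The overlay now matches the walls and the left rail to within about 2 mm. The strike top is at about (620,400) in the crop. I carry the pack over the plinth at (640,39.6), yaw 9.4.

```bash

python3 -m handwheel '[{"gripper":40,"travel":[0.0172,-0.0319,0],"twist":0},{"gripper":40,"travel":[0.0172,-0.0319,0],"twist":0},{"gripper":40,"travel":[0.0172,-0.0319,0],"twist":0},{"gripper":40,"travel":[0.0172,-0.0319,0],"twist":0},{"gripper":40,"travel":[0.0172,-0.0319,0],"twist":0.0285}]' 30
python3 -m handwheel '[{"gripper":40,"travel":[0,0,0],"twist":0},{"gripper":40,"travel":[0,0,0],"twist":0},{"gripper":40,"travel":[0,0,0],"twist":0}]'
python3 - <<'E'
from h import *
W=grab("wrist");s=env.state();print(s["ee_pos"],s["ee_rot"],s["force"])
print([(x["uv"],x["confidence"]) for x in env.pinpoint("wrist","pack_center")][:2])
m=mask("wrist","pack_center",(320,260));print(m.sum(),fitpack([(W,m)],(640,40,9),z=s["ee_pos"][2]-180.8))
cv2.imwrite("pics/w3.png",W["frame"][:,:,::-1])
E
```

```text
time_s: 6.42
ee_pos: [641.5, 41.6, 369.9]
ee_rot: [180.0, -0.0, 9.3]
force: [0.3, -0.2, -4.4]
gripper_width: 53.9
time_s: 6.67
ee_pos: [641.1, 40.2, 369.5]
ee_rot: [180.0, 0.1, 9.4]
force: [0.7, -1.6, -3.3]
gripper_width: 53.7
[640.96840019  39.59321389 369.60208549] [1.79963524e+02 4.34015524e-02 9.32440892e+00] [ 0.44139507  0.35792776 -4.0101695 ]
[([497.4, 449.2], 0.72)]
wrist [321. 280.] 0.7
21123 (array([640.72693644,  39.02562177,   9.62042001]), np.float64(0.35823509918098756))
```

View pics/w3.png

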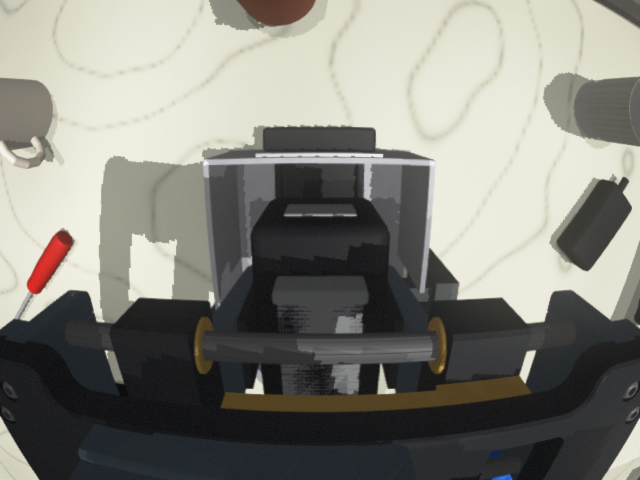

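The pack is centred over the bay: walls at columns 207–433, plinth at 275–363, both centred near 320. I lower it.

```bash

python3 -m handwheel '[{"gripper":40,"travel":[0,0,0.035],"twist":0},{"gripper":40,"travel":[0,0,0.035],"twist":0},{"gripper":40,"travel":[0,0,0.035],"twist":0},{"gripper":40,"travel":[0,0,0.02],"twist":0},{"gripper":40,"travel":[0,0,0.006],"twist":0}]' 30
python3 -m handwheel '[{"gripper":40,"travel":[0,0,0.004],"twist":0},{"gripper":40,"travel":[0,0,0.004],"twist":0},{"gripper":40,"travel":[0,0,0.003],"twist":0},{"gripper":40,"travel":[0,0,0.003],"twist":0},{"gripper":40,"travel":[0,0,0],"twist":0}]'
python3 -m handwheel '[{"gripper":40,"travel":[0,0,0],"twist":0},{"gripper":40,"travel":[0,0,0],"twist":0}]'
```

```text
time_s: 7.23
ee_pos: [639.6, 39.2, 234.6]
ee_rot: [-180.0, 0.5, 9.3]
force: [-1.0, 0.1, -4.4]
gripper_width: 53.5
time_s: 7.65
ee_pos: [641.4, 40.5, 225.4]
ee_rot: [180.0, -0.1, 9.4]
force: [-0.8, -0.3, -4.1]
gripper_width: 53.9
time_s: 7.82
ee_pos: [641.4, 40.7, 225.4]
ee_rot: [180.0, -0.1, 9.4]
force: [-0.0, 0.6, -3.8]
gripper_width: 53.6
```

```bash

python3 -m handwheel '[{"gripper":40,"travel":[0,0,0.001],"twist":0},{"gripper":40,"travel":[0,0,0.001],"twist":0},{"gripper":40,"travel":[0,0,0.0005],"twist":0},{"gripper":40,"travel":[0,0,0],"twist":0},{"gripper":40,"travel":[0,0,0],"twist":0}]'

```

```text
time_s: 8.23
ee_pos: [641.3, 40.6, 222.8]
ee_rot: [180.0, -0.0, 9.4]
force: [-0.8, -1.0, 0.8]
gripper_width: 53.8
```

```bash

python3 -m handwheel '[{"gripper":62,"travel":[0,0,0],"twist":0},{"gripper":82,"travel":[0,0,0],"twist":0},{"gripper":82,"travel":[0,0,0],"twist":0},{"gripper":82,"travel":[0,0,0],"twist":0},{"gripper":82,"travel":[0,0,0],"twist":0}]'
python3 -m handwheel '[{"gripper":82,"travel":[0,0,-0.01],"twist":0},{"gripper":82,"travel":[0,0,-0.025],"twist":0},{"gripper":82,"travel":[0,0,-0.035],"twist":0},{"gripper":82,"travel":[0,0,-0.035],"twist":0},{"gripper":82,"travel":[0,0,-0.035],"twist":0}]'
python3 -m handwheel '[{"gripper":50,"travel":[-0.01,0,-0.02],"twist":0},{"gripper":0,"travel":[-0.035,0,0],"twist":0},{"gripper":0,"travel":[-0.04,0,0],"twist":0},{"gripper":0,"travel":[-0.04,0,0],"twist":0},{"gripper":0,"travel":[-0.04,0,0],"twist":0}]'
python3 -m handwheel '[{"gripper":0,"travel":[-0.04,0,0],"twist":0},{"gripper":0,"travel":[-0.035,0,0],"twist":0},{"gripper":0,"travel":[0,0,0],"twist":0},{"gripper":0,"travel":[0,0,0],"twist":0},{"gripper":0,"travel":[0,0,0],"twist":0}]'
python3 - <<'E'
from h import *
W=grab("wrist");s=env.state();print(s["ee_pos"],s["ee_rot"],s["force"],s["gripper_width"],s["qpos"])
p=(632.17,38.29,9.37)
m=mask("wrist","pack_center",proj(W,(640,40,42))[0]);x,c=fitpack([(W,m)],(640,40,9),z=42);print(x,c)
fs=[W];uvs={"gate_edge":[],"gate_hinge":[]};F=[]
for c in("scene","side"): F.append(grab(c))
for c,f in zip(("wrist","scene","side"),[W]+F):
  for t in uvs: 
    d=env.pinpoint(c,t);print(c,t,[(np.round(q["uv"]).tolist(),round(q["confidence"],2)) for q in d][:3], proj(f,(439,-4,95) if t=="gate_edge" else bayw(p,[-70,80,95])[0]).round())
cv2.imwrite("pics/w4.png",W["frame"][:,:,::-1])
E
```

```text
time_s: 8.65
ee_pos: [641.3, 40.6, 222.3]
ee_rot: [180.0, -0.0, 9.4]
force: [-0.0, 0.2, 0.1]
gripper_width: 74.5
time_s: 9.07
ee_pos: [641.0, 40.6, 364.5]
ee_rot: [180.0, -0.0, 9.4]
force: [0.9, -0.2, -0.2]
gripper_width: 75.0
time_s: 9.48
ee_pos: [476.5, 13.6, 382.9]
ee_rot: [180.0, -0.1, 9.4]
force: [-0.2, -0.1, 0.5]
gripper_width: 44.3
time_s: 9.9
ee_pos: [405.0, 1.5, 383.3]
ee_rot: [180.0, -0.2, 9.4]
force: [0.6, 0.6, 0.6]
gripper_width: 11.3
[405.47943634   1.61407494 383.03578487] [ 1.79973783e+02 -1.42697889e-01  9.37060399e+00] [ 0.18200462  0.76018409 -0.19124304] 7.227645969313192 [-1.39744835e+00  3.85180635e+00  1.11741910e+02  1.00471573e-03
  6.42612006e+01  7.92315451e+01]
wrist [322.   7.] 0.71
[643.35400374  39.47730403   8.32639933] 0.0502092050209205
wrist gate_edge [([326.0, 200.0], 0.81), ([157.0, 388.0], 0.61)] [[333. 197.]]
wrist gate_hinge [([211.0, 32.0], 0.97)] [[210.  31.]]
scene gate_edge [([358.0, 170.0], 0.66), ([323.0, 220.0], 0.57)] [[320. 219.]]
scene gate_hinge [([378.0, 243.0], 0.9), ([408.0, 164.0], 0.65)] [[378. 243.]]
side gate_edge [([460.0, 331.0], 0.82), ([356.0, 250.0], 0.73)] [[352. 250.]]
side gate_hinge [([477.0, 418.0], 0.57), ([285.0, 287.0], 0.56)] [[283. 285.]]
```

View pics/w4.png

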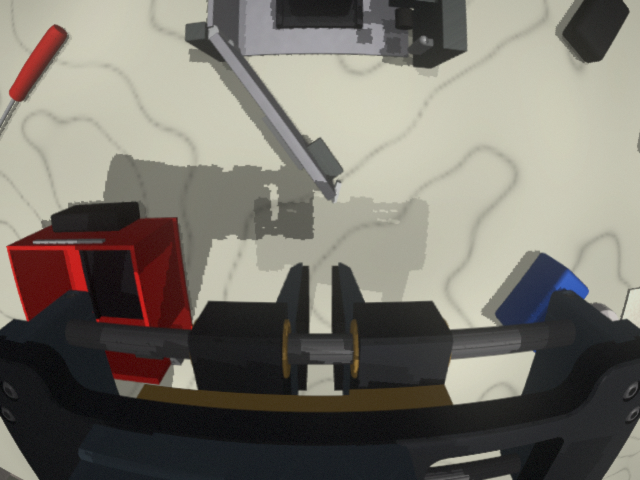

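The pack stands on the plinth; its fit gives (643,39.5), yaw 8.3. The wrist view shows the gate from the hinge (211,32) to its free edge (326,200), the bolt tip at (333,190), the latch case at (322,155), and the red bay well to the left at (100,290). Next I work out the pushing approach.

```bash
python3 - <<'E'
from h import *
W=grab("wrist");p=(632.17,38.29,9.37);H=bayw(p,[-70,80,95])[0]
# ray hits at z=95
def at(uv,z):
    r=least_squares(lambda q:proj(W,(q[0],q[1],z))[0]-uv,(450,0));return r.x
for n,uv in(("edge",(326,200)),("hinge",(211,32)),("redcorner",(182,222)),("redcorner2",(192,325)),("redtop",(140,245))):print(n,at(np.array(uv,float),95).round(1))
e=at(np.array((326.,200)),95)-H[:2];th=np.radians(9.37-90)-(np.arctan2(e[1],e[0])+np.arctan(4/156));print("H",H,"len",np.linalg.norm(e),"theta",th)
y=np.radians(9.37)-th;t=np.array([[np.cos(y),-np.sin(y)],[np.sin(y),np.cos(y)]])@[-36,-120]+H[:2]
s=env.state();d=t-s["ee_pos"][:2];a=np.radians(s["ee_rot"][2]);print("target",t,np.degrees(y),"tool",d@[np.cos(a),np.sin(a)],d@[np.sin(a),-np.cos(a)],"twist",-(y-a))
E
```

```text
edge [434.9   1. ]
hinge [547.2 104.3]
redcorner [400.8 109. ]
redcorner2 [309.5  97.4]
redtop [375.4 146. ]
H [550.07922219 105.82594746  95.        ] len 155.68118235553317 theta 0.9703964214629033
target [438.52135081  48.80979771] -46.229619404422614 tool 41.166444408732275 -41.082664357272876 twist 0.9704331715844452
```

```bash

python3 -m handwheel '[{"gripper":0,"travel":[0.021,-0.0205,0],"twist":0},{"gripper":0,"travel":[0.0205,-0.0205,0],"twist":0},{"gripper":0,"travel":[0,0,0.01],"twist":0.1075},{"gripper":0,"travel":[0,0,0.01],"twist":0.1075},{"gripper":0,"travel":[0,0,0.01],"twist":0.1075}]'
python3 -m handwheel '[{"gripper":0,"travel":[0,0,0.01],"twist":0.1075},{"gripper":0,"travel":[0,0,0.01],"twist":0.1075},{"gripper":0,"travel":[0,0,0.01],"twist":0.1075},{"gripper":0,"travel":[0,0,0.01],"twist":0.1075},{"gripper":0,"travel":[0,0,0.01],"twist":0.1075}]'
python3 -m handwheel '[{"gripper":0,"travel":[0,0,0],"twist":0},{"gripper":0,"travel":[0,0,0],"twist":0},{"gripper":0,"travel":[0,0,0],"twist":0}]'
python3 - <<'E'
from h import *
s=env.state();print(s["ee_pos"],s["ee_rot"],s["force"],s["gripper_width"],s["qpos"][5])
W=grab("wrist")
for t in("gate_edge","gate_hinge"):print([(np.round(q["uv"]).tolist(),round(q["confidence"],2)) for q in env.pinpoint("wrist",t)][:3])
print(proj(W,[(435,0,95),(549,105,95),s["ee_pos"]-[0,0,191]]))
cv2.imwrite("pics/w5.png",W["frame"][:,:,::-1])
E
```

```text
time_s: 10.87
ee_pos: [439.0, 49.2, 351.8]
ee_rot: [180.0, -0.0, -9.4]
force: [0.4, -0.1, -0.4]
gripper_width: 0.6
time_s: 11.28
ee_pos: [438.8, 48.8, 301.8]
ee_rot: [-180.0, -0.0, -40.2]
force: [-0.1, -0.3, 0.2]
gripper_width: 0.3
time_s: 11.53
ee_pos: [439.0, 48.8, 302.7]
ee_rot: [-180.0, -0.0, -39.8]
force: [0.3, -0.2, 0.5]
gripper_width: 0.1
[438.98515923  48.77224603 302.71412812] [-1.79965894e+02 -4.05490479e-02 -3.97788820e+01] [ 0.31218859 -0.17213797  0.49792111] 0.0534725920369918 134.63117429825982
[([395.0, 233.0], 0.89)]
[([121.0, 198.0], 0.64)]
[[394.52309964 234.19616356]
 [120.64491909 200.25724624]
 [319.79899674 296.23731602]]
```

View pics/w5.png

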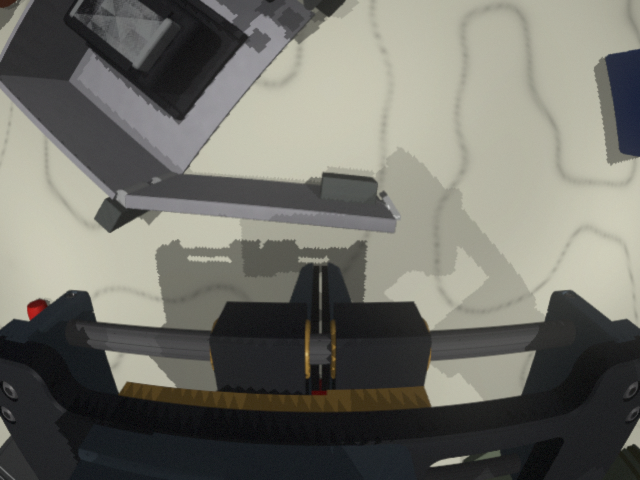

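The wrist view shows the gate edge at (395,233), the hinge at (120,199), and the fingers just outside the gate at (320,280), as predicted. I descend and then make contact.

```bash

python3 -m handwheel '[{"gripper":0,"travel":[0,0,0.02],"twist":0},{"gripper":0,"travel":[0,0,0.02],"twist":0},{"gripper":0,"travel":[0,0,0.012],"twist":0},{"gripper":0,"travel":[0,0,0.004],"twist":0},{"gripper":0,"travel":[0,0,0],"twist":0}]'
python3 -m handwheel '[{"gripper":0,"travel":[0.003,0,0],"twist":0},{"gripper":0,"travel":[0.003,0,0],"twist":0},{"gripper":0,"travel":[0.003,0,0],"twist":0},{"gripper":0,"travel":[0.003,0,0],"twist":0},{"gripper":0,"travel":[0.003,0,0],"twist":0}]'
python3 -m handwheel '[{"gripper":0,"travel":[0.003,0,0],"twist":-0.025},{"gripper":0,"travel":[0.003,0.0003,0],"twist":-0.025},{"gripper":0,"travel":[0.003,0.0004,0],"twist":-0.025},{"gripper":0,"travel":[0.003,0.0004,0],"twist":-0.025},{"gripper":0,"travel":[0.003,0.0004,0],"twist":-0.025}]'
python3 -c "
from h import *
s=env.state();print(s['ee_pos'],s['ee_rot'],s['force'])"
```

```text
time_s: 12.1
ee_pos: [438.6, 48.7, 245.8]
ee_rot: [179.9, 0.1, -39.9]
force: [-0.4, 0.2, 0.4]
gripper_width: 0.2
time_s: 12.52
ee_pos: [450.5, 38.9, 246.7]
ee_rot: [-180.0, -0.0, -39.9]
force: [-0.8, 0.4, 0.4]
gripper_width: 0.2
time_s: 12.93
ee_pos: [461.3, 28.6, 246.3]
ee_rot: [180.0, 0.0, -32.7]
force: [-1.5, -0.0, -0.0]
gripper_width: 0.6
[461.26039213  28.58335361 246.27104291] [ 1.79970417e+02  3.42066033e-02 -3.26836928e+01] [-1.47347256 -0.00301996 -0.03811935]
```

```bash

cat >> h.py <<'E'
def gate(H=(550.08,105.83)):
    s=env.state();r=s["ee_pos"][:2]-H;rho=np.sqrt(r@r-20.5**2);th=np.radians(9.37-90)-np.arctan2(r[1],r[0])+np.arctan(20.5/rho)*-1
    print("theta %.3f rho %.1f"%(th,rho),"gate yaw %.1f"%(9.37-np.degrees(th)),"tool yaw %.1f"%s["ee_rot"][2],"F",s["force"].round(1),"pos",s["ee_pos"].round(1),"q6",s["qpos"][5].round(1),"t",s["time_s"])
E
python3 -m handwheel '[{"gripper":0,"travel":[0.005,0.0014,0],"twist":-0.045},{"gripper":0,"travel":[0.0057,0.0014,0],"twist":-0.05},{"gripper":0,"travel":[0.0057,0.0014,0],"twist":-0.05},{"gripper":0,"travel":[0.0057,0.0014,0],"twist":-0.05},{"gripper":0,"travel":[0.0057,0.0014,0],"twist":-0.05}]'
python3 -c "
from h import *
gate()"
python3 -m handwheel '[{"gripper":0,"travel":[0.0057,0.0014,0],"twist":-0.05},{"gripper":0,"travel":[0.0057,0.0014,0],"twist":-0.05},{"gripper":0,"travel":[0.0057,0.0014,0],"twist":-0.05},{"gripper":0,"travel":[0.0057,0.0014,0],"twist":-0.05},{"gripper":0,"travel":[0.003,0.0007,0],"twist":-0.025}]'
python3 -c "
from h import *
gate()"
```

```text
time_s: 13.35
ee_pos: [482.8, 9.7, 246.3]
ee_rot: [180.0, 0.1, -18.6]
force: [-0.9, 0.1, -0.1]
gripper_width: 0.7
theta 0.599 rho 115.6 gate yaw -24.9 tool yaw -18.6 F [-0.9  0.1 -0.1] pos [482.8   9.7 246.3] q6 108.4 t 13.35
time_s: 13.77
ee_pos: [506.8, -2.6, 246.3]
ee_rot: [180.0, -0.0, -5.7]
force: [-0.5, -0.4, 0.6]
gripper_width: 0.6
theta 0.367 rho 114.9 gate yaw -11.6 tool yaw -5.7 F [-0.5 -0.4  0.6] pos [506.8  -2.6 246.3] q6 94.1 t 13.7667
```

```bash

python3 -m handwheel '[{"gripper":0,"travel":[0.0057,0.0034,0],"twist":-0.03},{"gripper":0,"travel":[0.0057,0.0034,0],"twist":-0.03},{"gripper":0,"travel":[0.003,0.0015,0],"twist":-0.02},{"gripper":0,"travel":[0.0015,0.0005,0],"twist":-0.01},{"gripper":0,"travel":[0,0,0],"twist":0}]'
python3 - <<'E'
from h import *
gate()
for c in("scene","side","wrist"):
    f=grab(c)
    for t in("gate_edge","gate_hinge"):print(c,t,[(np.round(q["uv"],1).tolist(),round(q["confidence"],2)) for q in env.pinpoint(c,t)][:3])
    if c!="wrist":
        for th in(.3,.25,.2,.15):
            y=np.radians(9.37)-th;e=np.array([[np.cos(y),-np.sin(y)],[np.sin(y),np.cos(y)]])@[-4,-156]+[550.08,105.83];print(th,proj(f,(*e,95)).round(1))
E
```

```text
time_s: 14.18
ee_pos: [521.8, -12.2, 246.3]
ee_rot: [180.0, -0.0, -0.7]
force: [-0.8, 0.6, -0.2]
gripper_width: 0.2
theta 0.229 rho 119.6 gate yaw -3.7 tool yaw -0.7 F [-0.8  0.6 -0.2] pos [521.8 -12.2 246.3] q6 88.1 t 14.1833
scene gate_edge [([307.9, 248.8], 0.67), ([355.5, 170.3], 0.62)]
scene gate_hinge [([377.2, 242.0], 0.9), ([409.4, 165.5], 0.56)]
0.3 [[307.1 242.7]]
0.25 [[307.2 244.9]]
0.2 [[307.4 247.1]]
0.15 [[307.8 249.3]]
side gate_edge [([460.6, 329.3], 0.88)]
side gate_hinge [([474.8, 416.2], 0.95), ([285.4, 289.2], 0.81)]
0.3 [[313. 227.]]
0.25 [[309.4 226.1]]
0.2 [[305.7 225.3]]
0.15 [[302.  224.6]]
wrist gate_edge [([409.0, 294.6], 0.82)]
wrist gate_hinge [([60.7, 270.8], 0.73), ([412.1, 298.6], 0.31)]
```

```bash

python3 -m handwheel '[{"gripper":0,"travel":[0.0016,0.0003,0],"twist":-0.01},{"gripper":0,"travel":[0.0016,0.0003,0],"twist":-0.01},{"gripper":0,"travel":[0.0016,0.0003,0],"twist":-0.01},{"gripper":0,"travel":[0.0016,0.0003,0],"twist":-0.01},{"gripper":0,"travel":[0.0016,0.0003,0],"twist":-0.01}]'
python3 -c "
from h import *
gate()"
python3 -m handwheel '[{"gripper":0,"travel":[0.0013,0.0003,0],"twist":-0.01},{"gripper":0,"travel":[0.0013,0.0003,0],"twist":-0.01},{"gripper":0,"travel":[0.0013,0.0003,0],"twist":-0.01}]'
python3 -c "
from h import *
gate()"
```

```text
time_s: 15.05
ee_pos: [529.7, -13.5, 246.2]
ee_rot: [180.0, 0.0, 2.3]
force: [0.1, 0.5, -0.1]
gripper_width: 0.7
theta 0.163 rho 119.3 gate yaw 0.0 tool yaw 2.3 F [ 0.1  0.5 -0.1] pos [529.7 -13.5 246.2] q6 85.0 t 15.05
time_s: 15.3
ee_pos: [533.6, -14.2, 246.2]
ee_rot: [180.0, 0.0, 4.0]
force: [-0.7, 0.2, -0.2]
gripper_width: 0.4
theta 0.130 rho 119.4 gate yaw 1.9 tool yaw 4.0 F [-0.7  0.2 -0.2] pos [533.6 -14.2 246.2] q6 83.3 t 15.3
```

Next come small steps with the force checked each time.

```bash

python3 -m handwheel '[{"gripper":0,"travel":[0.001,0.0002,0],"twist":-0.006},{"gripper":0,"travel":[0.001,0.0002,0],"twist":-0.006}]'
python3 -m handwheel '[{"gripper":0,"travel":[0.001,0.0002,0],"twist":-0.006},{"gripper":0,"travel":[0.001,0.0002,0],"twist":-0.006}]'
python3 -c "
from h import *
gate()"
python3 -m handwheel '[{"gripper":0,"travel":[0.001,0.0002,0],"twist":-0.006},{"gripper":0,"travel":[0.001,0.0002,0],"twist":-0.006}]'
python3 -c "
from h import *
gate()"
```

```text
time_s: 15.47
ee_pos: [535.6, -14.4, 246.2]
ee_rot: [180.0, 0.0, 4.6]
force: [-0.3, -0.7, 0.5]
gripper_width: 0.8
time_s: 15.63
ee_pos: [537.6, -14.7, 246.2]
ee_rot: [180.0, 0.0, 5.3]
force: [0.1, 0.1, 0.6]
gripper_width: 0.7
theta 0.097 rho 119.4 gate yaw 3.8 tool yaw 5.3 F [0.1 0.1 0.6] pos [537.6 -14.7 246.2] q6 81.9 t 15.6333
time_s: 15.8
ee_pos: [539.4, -14.9, 246.2]
ee_rot: [-180.0, 0.1, 6.0]
force: [-3.0, 0.3, 2.2]
gripper_width: 0.6
theta 0.082 rho 119.4 gate yaw 4.7 tool yaw 6.0 F [-3.   0.3  2.2] pos [539.4 -14.9 246.2] q6 81.2 t 15.8
```

```bash

python3 -m handwheel '[{"gripper":0,"travel":[0.001,0.0002,0],"twist":-0.006},{"gripper":0,"travel":[0.001,0.0002,0],"twist":-0.006},{"gripper":0,"travel":[0,0,0],"twist":0}]'
python3 -c "
from h import *
gate()"
python3 -m handwheel '[{"gripper":0,"travel":[0.001,0.0002,0],"twist":-0.006},{"gripper":0,"travel":[0,0,0],"twist":0}]'
python3 -c "
from h import *
gate()"
```

```text
time_s: 16.05
ee_pos: [540.8, -15.0, 246.1]
ee_rot: [-180.0, 0.2, 6.7]
force: [-4.1, -0.1, 3.8]
gripper_width: 0.2
theta 0.070 rho 119.5 gate yaw 5.3 tool yaw 6.7 F [-4.1 -0.1  3.8] pos [540.8 -15.  246.1] q6 80.5 t 16.05
time_s: 16.22
ee_pos: [541.7, -15.1, 246.1]
ee_rot: [-180.0, 0.2, 7.0]
force: [-5.9, -0.3, 3.1]
gripper_width: 0.4
theta 0.063 rho 119.5 gate yaw 5.8 tool yaw 7.0 F [-5.9 -0.3  3.1] pos [541.7 -15.1 246.1] q6 80.2 t 16.2167
```

```bash

python3 -m handwheel '[{"gripper":0,"travel":[0.001,0.0002,0],"twist":-0.006},{"gripper":0,"travel":[0.001,0.0001,0],"twist":-0.006}]'
python3 -m handwheel '[{"gripper":0,"travel":[0.001,0.0001,0],"twist":-0.006},{"gripper":0,"travel":[0,0,0],"twist":0}]'
python3 -c "
from h import *
gate()"
python3 -m handwheel '[{"gripper":0,"travel":[0.001,0.0001,0],"twist":-0.006},{"gripper":0,"travel":[0,0,0],"twist":0}]'
python3 -c "
from h import *
gate()"
```

```text
time_s: 16.38
ee_pos: [543.2, -15.2, 246.1]
ee_rot: [-180.0, 0.3, 7.7]
force: [-8.1, -0.1, 6.0]
gripper_width: 0.4
time_s: 16.55
ee_pos: [544.2, -15.2, 246.1]
ee_rot: [-180.0, 0.3, 8.1]
force: [-6.7, 0.3, 5.2]
gripper_width: 0.3
theta 0.042 rho 119.4 gate yaw 7.0 tool yaw 8.1 F [-6.7  0.3  5.2] pos [544.2 -15.2 246.1] q6 79.1 t 16.55
time_s: 16.72
ee_pos: [545.1, -15.2, 246.1]
ee_rot: [-180.0, 0.3, 8.4]
force: [-7.7, -0.8, 5.3]
gripper_width: 0.2
theta 0.035 rho 119.4 gate yaw 7.4 tool yaw 8.4 F [-7.7 -0.8  5.3] pos [545.1 -15.2 246.1] q6 78.8 t 16.7167
```

```bash

python3 -m handwheel '[{"gripper":0,"travel":[0.001,0.0001,-0.0006],"twist":-0.006},{"gripper":0,"travel":[0,0,0],"twist":0}]'
python3 -c "
from h import *
gate()"
python3 -m handwheel '[{"gripper":0,"travel":[0.001,0.0001,-0.0003],"twist":-0.006},{"gripper":0,"travel":[0,0,0],"twist":0}]'
python3 -c "
from h import *
gate()"
```

```text
time_s: 16.88
ee_pos: [545.6, -15.2, 246.2]
ee_rot: [-180.0, 0.4, 8.8]
force: [-9.0, -1.3, 2.5]
gripper_width: 0.3
theta 0.030 rho 119.4 gate yaw 7.6 tool yaw 8.8 F [-9.  -1.3  2.5] pos [545.6 -15.2 246.2] q6 78.5 t 16.8833
time_s: 17.05
ee_pos: [546.4, -15.2, 246.2]
ee_rot: [-180.0, 0.5, 9.1]
force: [-8.7, -1.1, 2.4]
gripper_width: 0.2
theta 0.024 rho 119.4 gate yaw 8.0 tool yaw 9.1 F [-8.7 -1.1  2.4] pos [546.4 -15.2 246.2] q6 78.1 t 17.05
```

```bash

python3 -m handwheel '[{"gripper":0,"travel":[0.001,0.0001,-0.0003],"twist":-0.005},{"gripper":0,"travel":[0,0,0],"twist":0}]'
python3 -m handwheel '[{"gripper":0,"travel":[0.001,0,-0.0003],"twist":-0.005},{"gripper":0,"travel":[0,0,0],"twist":0}]'
python3 -c "
from h import *
gate()"
python3 -m handwheel '[{"gripper":0,"travel":[0.0008,0,-0.0002],"twist":-0.005},{"gripper":0,"travel":[0,0,0],"twist":0}]'
python3 -c "
from h import *
gate()"
```

```text
time_s: 17.22
ee_pos: [547.4, -15.2, 246.3]
ee_rot: [-179.9, 0.5, 9.4]
force: [-8.2, -1.3, 0.1]
gripper_width: 0.4
time_s: 17.38
ee_pos: [549.6, -15.0, 246.7]
ee_rot: [-180.0, 0.2, 9.7]
force: [-2.8, -1.0, -1.5]
gripper_width: 0.5
theta -0.003 rho 119.0 gate yaw 9.6 tool yaw 9.7 F [-2.8 -1.  -1.5] pos [549.6 -15.  246.7] q6 77.6 t 17.3833
time_s: 17.55
ee_pos: [552.0, -14.7, 248.1]
ee_rot: [180.0, -0.1, 10.0]
force: [-1.0, 0.5, -0.4]
gripper_width: 0.2
theta -0.023 rho 118.8 gate yaw 10.7 tool yaw 10.0 F [-1.   0.5 -0.4] pos [552.  -14.7 248.1] q6 77.3 t 17.55
```

```bash

python3 -m handwheel '[{"gripper":0,"travel":[0,0,0],"twist":0},{"gripper":0,"travel":[0,0,0],"twist":0}]'
python3 -m handwheel '[{"gripper":0,"travel":[0.0004,0,0],"twist":0},{"gripper":0,"travel":[0,0,0],"twist":0}]'
python3 -m handwheel '[{"gripper":0,"travel":[0.0004,0,0],"twist":0},{"gripper":0,"travel":[0,0,0],"twist":0}]'
python3 -c "
from h import *
gate()"
```

```text
time_s: 17.72
ee_pos: [551.9, -14.6, 248.3]
ee_rot: [180.0, -0.1, 9.9]
force: [0.2, -0.4, 0.3]
gripper_width: 0.4
time_s: 17.88
ee_pos: [552.1, -14.6, 248.3]
ee_rot: [180.0, -0.1, 9.9]
force: [-0.9, -0.8, 0.3]
gripper_width: 0.6
time_s: 18.05
ee_pos: [552.2, -14.6, 248.2]
ee_rot: [180.0, -0.0, 9.9]
force: [-1.5, -0.7, 0.1]
gripper_width: 0.9
theta -0.025 rho 118.7 gate yaw 10.8 tool yaw 9.9 F [-1.5 -0.7  0.1] pos [552.2 -14.6 248.2] q6 77.4 t 18.05
```

```bash

python3 -m handwheel '[{"gripper":0,"travel":[0.0004,0,0],"twist":0},{"gripper":0,"travel":[0,0,0],"twist":0}]'
python3 -m handwheel '[{"gripper":0,"travel":[0.0004,0,0],"twist":0},{"gripper":0,"travel":[0,0,0],"twist":0}]'
python3 -c "
from h import *
gate()"
```

```text
time_s: 18.22
ee_pos: [552.4, -14.5, 248.0]
ee_rot: [180.0, 0.0, 9.9]
force: [-2.8, -1.3, 1.9]
gripper_width: 0.5
time_s: 18.38
ee_pos: [552.6, -14.5, 248.0]
ee_rot: [180.0, 0.1, 9.9]
force: [-4.1, -1.4, 2.9]
gripper_width: 0.8
theta -0.028 rho 118.6 gate yaw 11.0 tool yaw 9.9 F [-4.1 -1.4  2.9] pos [552.6 -14.5 248. ] q6 77.4 t 18.3833
```

The force dropped from 9 N to about 0, then rose stiffly against a stop, which is consistent with a snap. I back off and check.

```bash

python3 -m handwheel '[{"gripper":0,"travel":[-0.003,0,0],"twist":0},{"gripper":0,"travel":[-0.015,0,0],"twist":0},{"gripper":0,"travel":[-0.035,0,0],"twist":0},{"gripper":0,"travel":[-0.035,0,-0.02],"twist":0},{"gripper":0,"travel":[-0.02,0,-0.035],"twist":0}]'
python3 -m handwheel '[{"gripper":0,"travel":[-0.02,0,-0.035],"twist":0},{"gripper":0,"travel":[0,0,-0.03],"twist":0},{"gripper":0,"travel":[0,0,0],"twist":0},{"gripper":0,"travel":[0,0,0],"twist":0},{"gripper":0,"travel":[0,0,0],"twist":0}]'
python3 - <<'E'
from h import *
F={c:grab(c) for c in("scene","side","wrist")}
def ed(th,l=(-4,-156)):
    y=np.radians(9.37)-th;return (*(np.array([[np.cos(y),-np.sin(y)],[np.sin(y),np.cos(y)]])@l+[550.08,105.83]),95)
for c,f in F.items():
    for t in("gate_edge","gate_hinge","pack_center"):print(c,t,[(np.round(q["uv"],1).tolist(),round(q["confidence"],2)) for q in env.pinpoint(c,t)][:3])
    print([(th,proj(f,ed(th))[0].round(1).tolist()) for th in(.05,0,-.03)],proj(f,(640,39.6,42)).round())
W=F["wrist"];c=proj(W,ed(-.02,(0,-80)))[0].astype(int);print(c)
cv2.imwrite("pics/w6.png",cv2.resize(W["frame"][0:260,150:490,::-1],None,fx=2.2,fy=2.2,interpolation=cv2.INTER_CUBIC))
E
```

```text
time_s: 18.8
ee_pos: [442.6, -32.9, 299.9]
ee_rot: [-179.8, 0.6, 9.9]
force: [-0.1, -1.0, 0.4]
gripper_width: 0.3
time_s: 19.22
ee_pos: [427.0, -36.3, 367.5]
ee_rot: [-180.0, -0.0, 9.9]
force: [0.1, 0.0, -0.2]
gripper_width: 0.5
scene gate_edge [([313.2, 259.7], 0.93), ([359.7, 168.1], 0.83)]
scene gate_hinge [([406.9, 162.8], 0.88), ([377.7, 241.3], 0.87)]
scene pack_center [([358.6, 291.4], 0.92)]
[(0.05, [309.2, 253.8]), (0, [310.2, 256.0]), (-0.03, [310.9, 257.3])] [[357. 291.]]
side gate_edge [([461.9, 329.5], 0.96), ([288.8, 221.5], 0.9)]
side gate_hinge [([285.8, 286.6], 0.77), ([473.4, 416.4], 0.71)]
side pack_center [([403.6, 189.8], 0.76), ([248.8, 267.8], 0.66), ([423.6, 165.4], 0.41)]
[(0.05, [294.4, 223.7]), (0, [290.6, 223.5]), (-0.03, [288.3, 223.4])] [[248. 268.]]
wrist gate_edge [([376.0, 34.8], 0.84), ([120.1, 399.3], 0.59)]
wrist gate_hinge [([151.9, 49.8], 0.9)]
wrist pack_center [([515.2, 325.8], 0.89)]
[(0.05, [373.6, 55.3]), (0, [374.3, 44.4]), (-0.03, [374.3, 37.9])] [[273. -33.]]
[260  35]
```

View pics/w6.png

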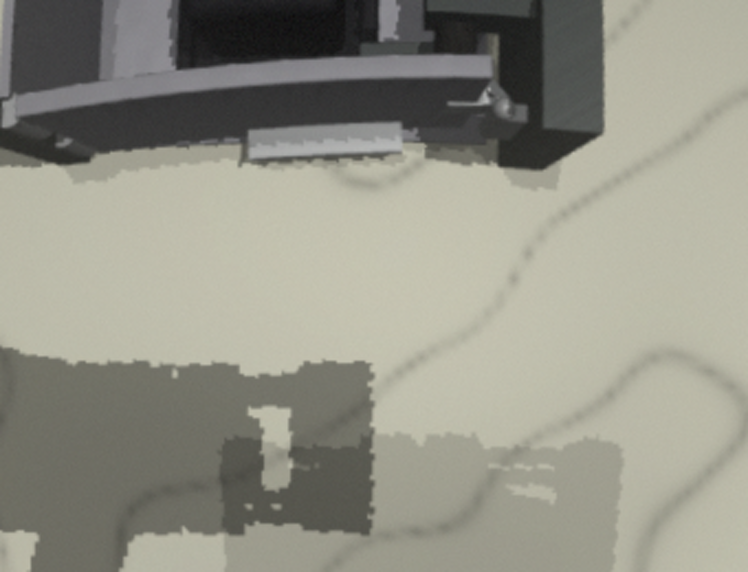

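The gate is flush: its free edge (490,65 in the crop) sits within the strike, and the edge pixels in all three cameras match θ≈-0.03, where it was pushed. I make one final check after a wait, with a side and scene crop.

```bash

python3 -m handwheel '[{"gripper":0,"travel":[0,0,0],"twist":0},{"gripper":0,"travel":[0,0,0],"twist":0},{"gripper":0,"travel":[0,0,0],"twist":0},{"gripper":0,"travel":[0,0,0],"twist":0},{"gripper":0,"travel":[0,0,0],"twist":0}]'
python3 - <<'E'
from h import *
ims=[]
for c,x,y in(("scene",290,200),("side",190,190)):
    f=grab(c);print(c,[(np.round(q["uv"],1).tolist(),round(q["confidence"],2)) for q in env.pinpoint(c,"gate_edge")][:2])
    m=mask(c,"pack_center",proj(f,(640,39.6,42))[0]);ims.append(cv2.resize(f["frame"][y:y+150,x:x+130,::-1],None,fx=3,fy=3,interpolation=cv2.INTER_CUBIC))
print([(np.round(q["uv"],1).tolist(),round(q["confidence"],2)) for q in (grab("wrist"),env.pinpoint("wrist","gate_edge"))[1]][:1])
cv2.imwrite("pics/fin.png",np.hstack(ims))
E
```

```text
time_s: 20.23
ee_pos: [426.9, -36.5, 368.0]
ee_rot: [180.0, -0.0, 9.9]
force: [-0.6, 0.0, 1.1]
gripper_width: 0.6
scene [([312.0, 260.1], 0.92), ([358.0, 170.3], 0.69)]
scene [355. 280.] 0.9
side [([460.0, 330.2], 0.84)]
side [249. 267.] 0.85
[([120.2, 396.7], 0.7)]
```

View pics/fin.png

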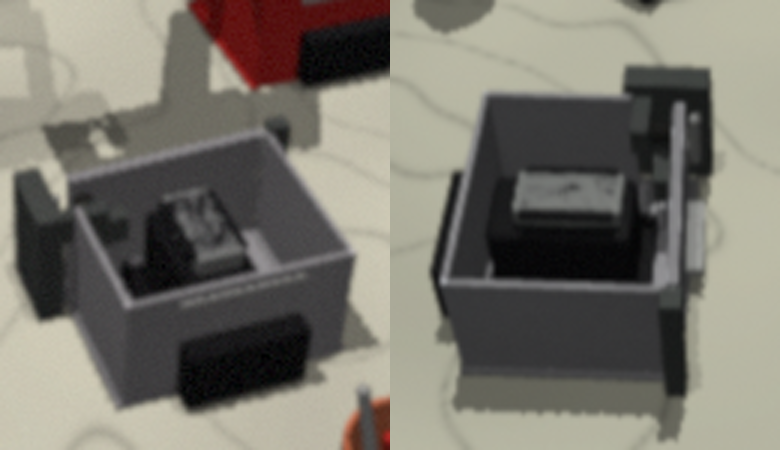

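The pack stands upright on the plinth (scene crop 200,230; side crop 565,215), the gate is shut at the strike, and nothing has moved back. I hand the job in.

```bash
python3 -c "
from workcell import env
print(env.job_done(),env.state()['time_s'])"
```

```text
the job is handed in; nothing more can be done
the job is handed in; nothing more can be done
```

The black battery pack is standing upright and lengthways on the grey bay's plinth, released, and the gate is shut and appears latched. The job was handed in at about 20 s.

- **Pack:** after release, the camera fit put it within about 3 mm and 1° of the plinth centre.
- **Gate force:** the highest reading during the push was about 10 N, well under the 20 N limit. I read the force every two or three rows, so a brief higher peak between readings is possible.
- **Latch:** the push force climbed to about 9 N, dropped to about 0, then rose stiffly against a stop. That fits the bolt snapping in, though the bolt itself could not be seen clearly.
- **Gate staying shut:** after backing off, all three cameras showed the gate edge near -0.03 to -0.05 rad. About a second later the scene camera still showed it there. The side and wrist point detectors missed the grey gate in that last check, but the final side picture shows it closed.
- **Other things:** the moves kept clear of the other objects on the counter. I did not re-measure where each one stands at the end.

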